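# Level the two bearers with the spirit level

## Task

Lay the spirit level gently across the pine block and the round head of the levelling foot, lengthwise along the grey plate and centred between the two, and let go of it. Then turn the black hand knob so that the bubble stands between its two lines while the level is pressed firmly down onto the foot (the foot's head springs up a little when it is not pressed, so only the pressed reading counts). Finish while still pressing the level down with the bubble centred, and leave the other things on the cart where they are.

Things in the scene. Friction and masses are not known exactly. Their poses are not given: they have to be found in the camera images.
- level_mid (a point): middle of the spirit level, an aluminium bar 30 wide (its x) x 250 long (its y) x 36 high (its z) mm, 0.35 kg, black end caps; lies loose on the cart with its vial up; this point is half-way up, 18 mm above its underside. The vial is in the middle of the top face, with two black lines at 11 mm either side of the middle; the upper face is at one height all along. The bar may be laid either way round.
- bubble (a joint): where the middle of the 14 mm long bubble stands along the level's own y, in m from the centre of the vial; 0 is level, positive towards the level's +y end. It goes to the high end, 0.2 m per rad of tilt (3.5 mm per degree), up to 22 mm, and needs about 1 s to settle. Within 4 mm it is between the two lines.
- jig_mid (a point): point on the top face of the grey base plate (fixed, 90 x 370 x 12 mm), mid-way between the two supports; its +y runs from the foot to the pine block, its z is up. Pine block centre at y = +100 mm, foot head at y = -100 mm, knob axis at y = -175 mm, all at x = 0. Place the level's middle above this point.
- rest_top (a point): centre of the flat top of the fixed pine block, one of the two supports; the top is 65 mm along the bar and 90 mm across it. The block's height differs from time to time.
- rest: that fixed pine block; origin 42 mm below its top
- foot_top (a point): top of the levelling foot's head, the other support: a steel roller 18 mm thick and 46 mm long that lies across the bar. It has 5 mm of sprung play: unpressed it stands 5 mm above its stop (also under the weight of the level alone), its spring gives way at 4 N and rests on the stop from 4.5 N on, of which the level itself brings about 1.7 N. Turning the knob raises or lowers it. It starts too low.
- foot: the same head; origin at its top
- knob_mid (a point): middle of the round black hand knob, 46 mm diameter, 26 mm high (13 mm above and below this point), on a vertical axis on top of a thin steel post; higher than the top of the level when laid, so it can be gripped across its diameter from above at any yaw
- knob (a joint): angle of the knob in rad, 0 to 2.6, growing clockwise seen from above; it raises the foot by 8 mm per rad (so 1 rad tilts the laid level by roughly 0.04 rad). Friction 0.25 N m; it stays where it is left. The turn needed is 0.7 to 1.9 rad clockwise.
- level: the spirit level; origin at the centre of its underside
- sanding_block: cork sanding block 64 x 112 x 37 mm, a bystander, origin under its centre
- spacer: flat steel ring 66 mm across, 10 mm high, a bystander, origin under its centre
- cutter: bare steel cutter head 72 x 75 x 26 mm, a bystander, origin under its centre

How it is judged (in metres and radians):
On the way:
1. the level lies across the pine block and the foot's head, and nothing holds it (x of level_mid in the frame of jig_mid between -0.018 and 0.018 m and y of level_mid in the frame of jig_mid between -0.02 and 0.02 m and angle between the y axis of level_mid and the y axis of jig_mid, either way round below 0.12 rad and contact force between level and rest above 0.3 N and contact force between level and foot above 0.3 N and contact force between the fingers and level below 0.05 N), for 0.2 s.
At the end, for the whole second after the job is handed in: The level bridges block and foot, touching both (middle within 18 mm across and 20 mm along, in line within 0.12 rad), at rest; fingers press it with over 4 N, it presses the foot with over 5 N, and the bubble is within 4 mm of the centre (x of level_mid in the frame of jig_mid between -0.018 and 0.018 m and y of level_mid in the frame of jig_mid between -0.02 and 0.02 m and angle between the y axis of level_mid and the y axis of jig_mid, either way round below 0.12 rad and contact force between level and rest above 0.3 N and value of joint bubble between -0.004 and 0.004 m and contact force between level and foot above 5 N and contact force between the fingers and level above 4 N and linear speed of level below 0.01 m/s); the arm keeps its last pose, push and grip.
It fails at once if the level is dropped (falls free at more than 0.5 m/s) (linear speed of level above 0.5 m/s and contact force between the fingers and level below 0.05 N).
It fails at once if the sanding block is moved by more than 30 mm (distance of sanding_block from where it was at the start of the episode above 0.03 m).
It fails at once if the steel ring is moved by more than 30 mm (distance of spacer from where it was at the start of the episode above 0.03 m).
It fails at once if the cutter head is moved by more than 30 mm (distance of cutter from where it was at the start of the episode above 0.03 m).
It also fails if it takes over 72 s, if anything falls off the work surface, if the arm or the gripper's body presses on something with over 40 N, if the wrist force passes 120 N, or if a joint passes its speed limit or range.

## Robot

A 6-joint arm with a two-finger parallel gripper is mounted at the origin on a cart in front of the work surface, level with it; the furniture and walls round the work are solid. World frame = base frame: x ahead of the robot, y to its left, z up, the work surface at z = 0. Lengths are in mm, angles in rad, forces in N, time in s.
With the tool pointing down it reaches from about 400 to 925 mm from the base axis. Payload 12.5 kg.
Tool frame: the origin (TCP) lies on the mounting face of the last link; the fingertips stand 190 mm ahead of it and the grasp point (between the pads) lies 171 mm ahead of it; z points along the fingers, y is the line along which they close (so a half turn about z gives the same grasp; the last joint's range is limited). The gripper opens to 95 mm and grips with 3 to 60 N. Pads are 20 mm wide; open, the fingers measure 119 mm over their backs; the gripper's body (75 mm by 180 mm) begins 59 mm behind the grasp point.
Start: joints at [-1.215, 0.491, 1.559, -0, 1.092, -0.106], TCP at [278.493, -559.523, 404.761] pointing down, gripper open.
Joint ranges: [-3.1, 3.1], [-0.84, 2.19], [0.05, 2.79], [-1.13, 4.28], [0.06, 2.93], [-2.69, 2.69]. Speed limits (rad/s): [2.22, 2.22, 2.79, 3.14, 3.14, 3.14].

## Interface

Orientations are given as [roll, pitch, yaw] about the fixed x, y, z axes, in that order (R = Rz(yaw) Ry(pitch) Rx(roll)).
In Python, from cell import env gives the robot as it stands.
- The arm moves only by the tool carry_out, never from a script. Its argument "series" is a list of rows, each a list of 5 numbers: the shift along the tool's x, y, z in m, then the turn about the tool's z in degrees, then the opening, from 0 (shut) to 1 (fully open). A call has 1 to 20 rows; each row is the pose to reach, as a shift and turn from the pose commanded when the call began, along the tool's axes at that moment; what a row does not reach only later rows make up. A row lasts 1/8 s, in which the tool goes at most 62.5 mm and 10.7 degrees, less where a joint would pass 70% of its speed; a pose out of reach is approached as far as the arm can. A call with a gripper value outside its range is refused whole. The fingers move at their own pace and stop on an object; the grip force is fixed at half the most. Time passes only in rows, so rows that repeat a pose let the fingers close. It gives the time, the measured TCP pose, the force, the opening and the grip force at its end, in the units of the state.
- env.state(): the state, without advancing time (a new reading comes with each control period).
- env.read_camera(name): name is "side" or "top" or "wrist"; returns (picture, depth): 480x640x3 uint8, red, green, blue; 480x640 float32, mm along the optical axis (not along the pixel's ray), 0 where there is no reading.
- env.get_calibration(name): a dict with "intrinsics" (3x3 intrinsics, pixels), "cam_to_world" (4x4, takes a point from camera to world coordinates); the wrist camera has in their place "T_tool_cam" (4x4, takes a point from camera to tool coordinates, whose origin is the TCP and whose axes are the flange's). Camera axes: x right, y up, looking along -z (the intrinsics and any distortion apply to the point x, -y, -z); pixel columns grow to the right and rows downward; lengths in mm; the calibration is good to about 2 mm. The wrist camera is an equidistant fisheye: a pixel r from the principal point sees the ray r / f radians off the axis. A picture is of the moment at which its call begins: read the wrist's pose just before it. get_calibration takes no time and is no camera call.
- env.job_done(): hands the job in; it is judged then, once.
The state is a dict: "t": time; "joints": joint angles; "qvel": joint speeds; "tau": joint torques, N m; "eef_pos": TCP position; "tcp_rot": TCP orientation; "ft_force": force on the tool from outside, world axes, zero at the start; "moment": the same for the moment, N m; "opening": opening from 0.0 (shut) to 1.0 (fully open); "grip_force": force on a finger pad.
Only numpy, scipy, OpenCV 4.12 (cv2) and the standard library are available. Lean on these libraries where they do the work, as an engineer would, in place of code of your own. Each camera call takes 0.05 s, during which the arm holds its last target. There are 200 camera calls.

## Working session

There is one attempt and no reset: what is moved stays moved. The work goes in short steps, Python scripts to look and compute and a tool call to move; the robot and the scene stay as the last step left them, time stands still between calls to the robot, and variables do not carry over. Pictures are saved under pics/ and viewed, at most 10 in all, crops included, and the job is handed in when it is done.

Besides the shell and the picture viewer there is one more tool, called after "Emit:" by a JSON object that holds its "method" and its "body". carry_out: Moves the arm, as the interface text tells. Its arguments: {"type":"object","properties":{"series":{"type":"array","items":{"type":"array","items":{"type":"number"}}}},"required":["series"]}

```bash
mkdir -p pics; cat > h.py <<'E'
import numpy as np, cv2
from cell import env
def snap(name,fn=None):
    s=env.state(); im,d=env.read_camera(name)
    if fn: cv2.imwrite('pics/'+fn,im[:,:,::-1])
    np.savez('pics/'+name+'.npz',im=im,d=d)
    return s,im,d
def cloud(name,d):
    c=env.get_calibration(name);K=np.array(c['intrinsics']);T=np.array(c['cam_to_world'])
    v,u=np.indices(d.shape)
    P=np.stack([(u-K[0,2])/K[0,0]*d,-(v-K[1,2])/K[1,1]*d,-d],-1)
    W=P@T[:3,:3].T+T[:3,3]; W[d==0]=np.nan
    return W
E
python3 - <<'E'
from h import *
for n in('top','side'):
    s,im,d=snap(n,n+'1.png')
    print({k:v for k,v in env.get_calibration(n).items()})
print(s)
E
```

```text
{'intrinsics': array([[540.13272478,   0.        , 317.24066882],
       [  0.        , 540.13272478, 244.29517515],
       [  0.        ,   0.        ,   1.        ]]), 'cam_to_world': array([[-5.39175856e-03,  9.97166848e-01, -7.50280342e-02,
         3.97039094e+02],
       [-9.99874067e-01, -4.25607969e-03,  1.52883919e-02,
        -4.82938090e+00],
       [ 1.49257523e-02,  7.51010171e-02,  9.97064220e-01,
         1.25066222e+03],
       [ 0.00000000e+00,  0.00000000e+00,  0.00000000e+00,
         1.00000000e+00]])}
{'intrinsics': array([[582.87810488,   0.        , 319.20734958],
       [  0.        , 582.87810488, 242.41853274],
       [  0.        ,   0.        ,   1.        ]]), 'cam_to_world': array([[ 9.98405347e-01, -3.61330064e-02,  4.33724367e-02,
         5.57561723e+02],
       [ 5.49208506e-02,  4.44028917e-01, -8.94327692e-01,
        -1.33173060e+03],
       [ 1.30561322e-02,  8.95283601e-01,  4.45305300e-01,
         7.66935766e+02],
       [ 0.00000000e+00,  0.00000000e+00,  0.00000000e+00,
         1.00000000e+00]])}
{'t': 0.05, 'joints': array([-1.21461386e+00,  4.91574879e-01,  1.55943908e+00,  8.64022269e-06,
        1.09170089e+00, -1.05593714e-01]), 'qvel': array([-6.46112271e-04, -2.25413997e-03, -1.03705103e-03, -8.72547856e-05,
       -5.62703830e-04, -1.68783023e-04]), 'tau': array([ 1.91443978e-03, -6.14234519e+01, -2.58914924e+01,  6.94510806e-02,
        4.70399775e-02, -3.52057907e-05]), 'eef_pos': array([ 278.47692482, -559.50181517,  404.15568485]), 'tcp_rot': array([-3.14047752e+00, -1.25896852e-04,  4.61772122e-01]), 'ft_force': array([ 0.89365128, -0.21558497, -0.48260135]), 'moment': array([-0.02382621,  0.03900308, -0.00070679]), 'grip_force': 0.0, 'opening': 1.0011778796917985}
```

View pics/top1.png

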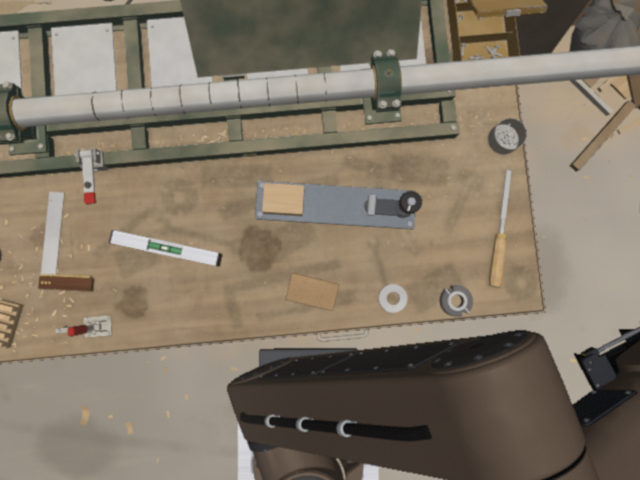

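View pics/side1.png

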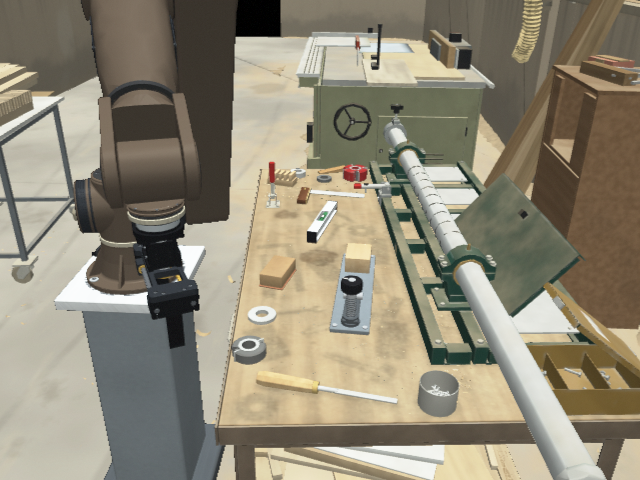

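The top view shows the level from (110,236) to (220,260), the pine block at (283,199), the foot at (380,205) and the knob at (410,202). The bystanders (312,291), (393,298) and (457,300) are well clear of the direct path. Next I measure these.

```bash
python3 - <<'E'
from h import *
z=np.load('pics/top.npz');W=cloud('top',z['d']);im=z['im']
def rect(u0,u1,v0,v1,lo,hi):
    P=W[v0:v1,u0:u1].reshape(-1,3);P=P[(P[:,2]>lo)&(P[:,2]<hi)]
    r=cv2.minAreaRect(P[:,:2].astype(np.float32));b=cv2.boxPoints(r)
    print(len(P),np.round(P.mean(0),1),'med z',round(np.median(P[:,2]),1),r)
print('table',np.nanmedian(W[270:300,150:270,2]))
print('level');rect(95,235,222,275,22,60)
print('plate');rect(245,430,170,240,6,20)
print('pine');rect(255,315,175,220,30,160)
print('foot');rect(366,376,185,225,25,200)
print('knob');rect(392,428,185,220,100,260)
for u in range(250,425,6): print(u,np.round(W[204,u],0), end=' ')
# level top z along axis
for u in (120,140,160,180,200,212): print(u, np.round(W[int(236+(u-110)*24/110)+0,u],0))
E
```

```text
table -0.9360505898139309
level
1374 [482.2 319.7  34.1] med z 34.5 ((482.2933349609375, 320.3576354980469), (251.12045288085938, 30.457677841186523), 77.591552734375)
plate
3873 [578.3 -73.2  11.1] med z 11.0 ((578.3311767578125, -71.17434692382812), (399.27081298828125, 151.9707489013672), 86.93627166748047)
pine
1215 [589.4  52.8  52.9] med z 53.4 ((590.586181640625, 52.83096694946289), (90.12450408935547, 65.35193634033203), 86.0746841430664)
foot
183 [ 576.3 -145.2   41.8] med z 43.5 ((576.439697265625, -145.36773681640625), (45.241851806640625, 20.498979568481445), 2.705209732055664)
knob
426 [ 570.8 -219.6  120.6] med z 121.6 ((572.1517333984375, -220.7066192626953), (47.550201416015625, 46.39808654785156), 8.48401165008545)
250 [586. 132.  -1.] 256 [585. 117.   9.] 262 [584. 103.  13.] 268 [578.  86.  52.] 274 [578.  73.  53.] 280 [578.  60.  53.] 286 [578.  46.  54.] 292 [578.  33.  54.] 298 [578.  19.  54.] 304 [584.   6.   8.] 310 [584.  -8.   8.] 316 [584. -22.   8.] 322 [584. -35.  11.] 328 [583. -49.  13.] 334 [584. -63.   9.] 340 [583. -77.  13.] 346 [583. -91.  12.] 352 [ 584. -105.   11.] 358 [ 583. -119.   12.] 364 [ 584. -133.    9.] 370 [ 579. -143.   41.] 376 [ 581. -159.   24.] 382 [ 582. -173.   22.] 388 [ 581. -186.   29.] 394 [ 581. -200.   26.] 400 [ 568. -199.  115.] 406 [ 566. -210.  123.] 412 [ 567. -223.  122.] 418 [ 566. -235.  125.] 424 [ 585. -275.    0.] 120 [504. 419.  38.]
140 [495. 375.  35.]
160 [486. 331.  31.]
180 [475. 285.  33.]
200 [465. 240.  37.]
212 [459. 213.  35.]
```

```bash
cat >> h.py <<'E'
def rel(x,y,z,yawdeg):
    "world TCP target -> shift in tool axes (m) and turn (deg)"
    from scipy.spatial.transform import Rotation as Ro
    s=env.state();R=Ro.from_euler('xyz',s['tcp_rot'])
    d=R.inv().apply(np.array([x,y,z])-s['eef_pos'])/1000
    t=np.degrees(s['tcp_rot'][2])-yawdeg
    print((x,y,z,yawdeg),'->',np.round(d,4),np.round((t+180)%360-180,2),'t',s['t'])
E
python3 -c "
from h import *
rel(520,-100,400,50);rel(482.3,320.4,300,77.6)"
```

```text
(520, -100, 400, 50) -> [ 0.421  -0.3038  0.0045] -23.54 t 0.1
(482.3, 320.4, 300, 77.6) -> [ 0.5745 -0.6968  0.105 ] -51.14 t 0.1
```

Emit:
{"method": "carry_out", "body": {"series": [[0.21, -0.152, 0.004, -12, 1], [0.421, -0.304, 0.004, -24, 1], [0.421, -0.304, 0.004, -24, 1], [0.421, -0.304, 0.004, -24, 1], [0.421, -0.304, 0.004, -24, 1], [0.421, -0.304, 0.004, -24, 1], [0.421, -0.304, 0.004, -24, 1], [0.421, -0.304, 0.004, -24, 1], [0.5745, -0.697, 0.105, -51.1, 1], [0.5745, -0.697, 0.105, -51.1, 1], [0.5745, -0.697, 0.105, -51.1, 1], [0.5745, -0.697, 0.105, -51.1, 1], [0.5745, -0.697, 0.105, -51.1, 1], [0.5745, -0.697, 0.105, -51.1, 1], [0.5745, -0.697, 0.105, -51.1, 1], [0.5745, -0.697, 0.105, -51.1, 1], [0.5745, -0.697, 0.105, -51.1, 1], [0.5745, -0.697, 0.105, -51.1, 1]]}}

```text
t: 2.35
eef_pos: [482.6, 319.2, 300.0]
tcp_rot: [3.141, 0.0, 1.352]
ft_force: [0.0, -0.0, 1.0]
opening: 1.004
grip_force: 0.0
```

```bash
python3 -c "
from h import *
s,im,d=snap('wrist','w1.png');print(env.get_calibration('wrist'))
rel(482.3,320.4,190,77.6)"
```

```text
{'intrinsics': array([[371.64829954,   0.        , 322.64337752],
       [  0.        , 371.64829954, 234.40061319],
       [  0.        ,   0.        ,   1.        ]]), 'T_tool_cam': array([[-6.50054368e-05,  9.57313766e-01,  2.89050773e-01,
         8.10607957e+01],
       [ 9.99999772e-01,  2.56536167e-04, -6.24735165e-04,
         7.13854137e-03],
       [-6.72219551e-04,  2.89050666e-01, -9.57313564e-01,
         2.00541496e+01],
       [ 0.00000000e+00,  0.00000000e+00,  0.00000000e+00,
         1.00000000e+00]])}
(482.3, 320.4, 190, 77.6) -> [ 0.0012 -0.0007  0.1101] -0.14 t 2.4
```

View pics/w1.png

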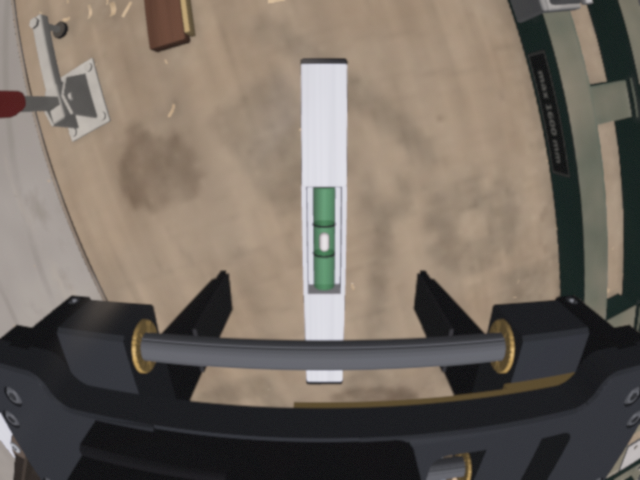

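The picture shows the level centred between the fingers and in line with them, with the vial at (323,240) and the bubble at (323,241). Now I descend and grip.

Emit:
{"method": "carry_out", "body": {"series": [[0.002, -0.001, 0.05, 0, 1], [0.002, -0.001, 0.09, 0, 1], [0.002, -0.001, 0.105, 0, 1], [0.002, -0.001, 0.105, 0, 1], [0.002, -0.001, 0.105, 0, 0], [0.002, -0.001, 0.105, 0, 0], [0.002, -0.001, 0.105, 0, 0], [0.002, -0.001, 0.105, 0, 0], [0.002, -0.001, 0.105, 0, 0], [0.002, -0.001, 0.105, 0, 0], [0.002, -0.001, 0.09, 0, 0], [0.002, -0.001, 0.05, 0, 0], [0.002, -0.001, 0.0, 0, 0], [0.002, -0.001, -0.02, 0, 0], [0.002, -0.001, -0.02, 0, 0]]}}

```text
t: 4.28
eef_pos: [481.5, 322.5, 321.5]
tcp_rot: [3.139, -0.002, 1.354]
ft_force: [-0.7, 0.0, -4.7]
opening: 0.314
grip_force: 30.0
```

```bash
python3 -c "
from h import *
rel(583.5,-47,330,86.1)"
```

```text
(583.5, -47, 330, 86.1) -> [-0.3389  0.1792 -0.0087] -8.54 t 4.275
```

Emit:
{"method": "carry_out", "body": {"series": [[-0.04, 0.02, -0.01, -2, 0], [-0.1, 0.053, -0.01, -4, 0], [-0.15, 0.08, -0.01, -6, 0], [-0.2, 0.106, -0.01, -8.5, 0], [-0.25, 0.132, -0.01, -8.5, 0], [-0.3, 0.159, -0.01, -8.5, 0], [-0.33, 0.174, -0.01, -8.5, 0], [-0.339, 0.179, -0.01, -8.5, 0], [-0.339, 0.179, -0.01, -8.5, 0], [-0.339, 0.179, 0.03, -8.5, 0], [-0.339, 0.179, 0.06, -8.5, 0], [-0.339, 0.179, 0.062, -8.5, 0], [-0.339, 0.179, 0.062, -8.5, 0]]}}

```text
t: 5.9
eef_pos: [583.3, -45.6, 257.7]
tcp_rot: [-3.141, -0.0, 1.503]
ft_force: [-0.9, 2.5, -0.6]
opening: 0.311
grip_force: 30.0
```

```bash
python3 - <<'E'
from h import *
s,im,d=snap('side'); 
cv2.imwrite('pics/s2.png',cv2.resize(im[190:350,260:460,::-1],None,fx=3.5,fy=3.5))
s,im,d=snap('wrist','w2.png')
rel(583.5,-47,249,86.1)
E
```

```text
(583.5, -47, 249, 86.1) -> [-0.001   0.0002  0.009 ] 0.01 t 6.0
```

View pics/w2.png

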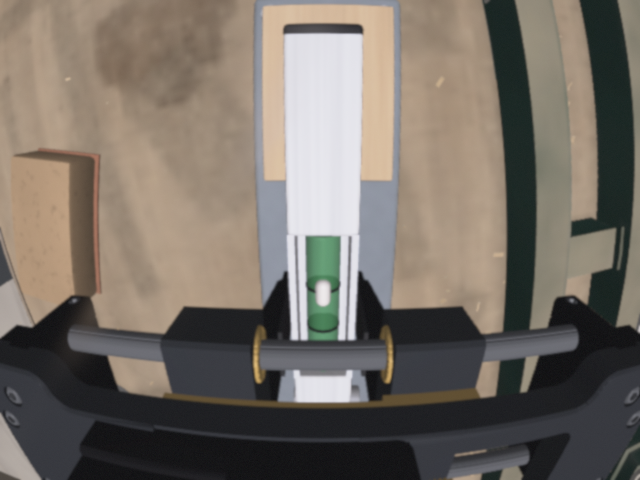

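The level is lined up with the pine block. Its far end cap is at (323,28), just short of the block's edge, and the bubble is at (323,292). Lowering it now.

Emit:
{"method": "carry_out", "body": {"series": [[-0.001, 0, 0.003, 0, 0], [-0.001, 0, 0.005, 0, 0], [-0.001, 0, 0.007, 0, 0], [-0.001, 0, 0.008, 0, 0], [-0.001, 0, 0.009, 0, 0], [-0.001, 0, 0.009, 0, 0]]}}

```text
t: 6.75
eef_pos: [583.1, -47.8, 253.0]
tcp_rot: [3.139, 0.001, 1.502]
ft_force: [-15.3, 2.4, 48.0]
opening: 0.313
grip_force: 30.0
```

Emit:
{"method": "carry_out", "body": {"series": [[0, 0, -0.002, 0, 0], [0, 0, -0.003, 0, 0], [0, 0, -0.003, 0, 0], [0, 0, -0.003, 0, 0]]}}

```text
t: 7.25
eef_pos: [583.3, -47.9, 253.3]
tcp_rot: [3.14, 0.0, 1.502]
ft_force: [-5.3, 2.3, 15.1]
opening: 0.316
grip_force: 30.0
```

```bash
python3 - <<'E'
from h import *
s=env.state();print(s['moment'])
s,im,d=snap('side'); 
cv2.imwrite('pics/s3.png',cv2.resize(im[200:340,260:440,::-1],None,fx=4,fy=4))
E
```

```text
[0.15910018 0.9616155  0.03258108]
```

View pics/s3.png

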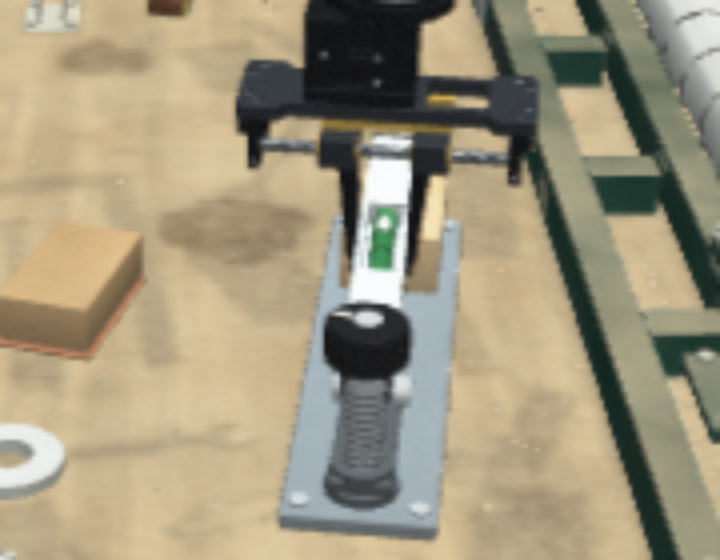

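The side view shows the level on both supports, with the bubble at the pine end of the vial (385,222), as expected. Releasing it.

Emit:
{"method": "carry_out", "body": {"series": [[0, 0, -0.001, 0, 0.3], [0, 0, -0.0015, 0, 0.32], [0, 0, -0.0015, 0, 0.34], [0, 0, -0.0015, 0, 0.38], [0, 0, -0.0015, 0, 0.5], [0, 0, -0.0015, 0, 0.6], [0, 0, -0.0015, 0, 0.6], [0, 0, -0.0015, 0, 0.6], [0, 0, -0.0015, 0, 0.6]]}}

```text
t: 8.43
eef_pos: [583.4, -48.0, 253.2]
tcp_rot: [3.142, 0.0, 1.502]
ft_force: [0.1, -0.1, 0.6]
opening: 0.601
grip_force: 0.0
```

Emit:
{"method": "carry_out", "body": {"series": [[0, 0, -0.03, 0, 0.6], [0, 0, -0.06, 0, 0.6], [0, 0, -0.06, 0, 0.3], [-0.04, 0, -0.055, 0, 0], [-0.074, 0, -0.05, 0, 0], [-0.074, 0, -0.04, 0, 0], [-0.074, 0, -0.03, 0, 0], [-0.074, 0, -0.03, 0, 0], [-0.074, 0, -0.03, 0, 0]]}}

```text
t: 9.55
eef_pos: [578.5, -121.1, 283.2]
tcp_rot: [-3.142, 0.0, 1.503]
ft_force: [-0.6, -0.6, -0.4]
opening: 0.007
grip_force: 0.0
```

Now press down slowly.

Emit:
{"method": "carry_out", "body": {"series": [[0, 0, 0.002, 0, 0], [0, 0, 0.004, 0, 0], [0, 0, 0.006, 0, 0], [0, 0, 0.006, 0, 0], [0, 0, 0.006, 0, 0]]}}

```text
t: 10.18
eef_pos: [578.3, -121.9, 277.3]
tcp_rot: [3.142, 0.0, 1.502]
ft_force: [-0.2, -0.1, -0.5]
opening: 0.006
grip_force: 0.0
```

Emit:
{"method": "carry_out", "body": {"series": [[0, 0, 0.001, 0, 0], [0, 0, 0.002, 0, 0], [0, 0, 0.003, 0, 0], [0, 0, 0.003, 0, 0]]}}

```text
t: 10.68
eef_pos: [578.4, -121.9, 274.4]
tcp_rot: [3.141, 0.0, 1.502]
ft_force: [-0.6, -1.1, 3.2]
opening: 0.001
grip_force: 1.5
```

Emit:
{"method": "carry_out", "body": {"series": [[0, 0, 0.002, 0, 0], [0, 0, 0.004, 0, 0], [0, 0, 0.0045, 0, 0], [0, 0, 0.005, 0, 0], [0, 0, 0.005, 0, 0]]}}

```text
t: 11.3
eef_pos: [578.5, -122.2, 270.5]
tcp_rot: [3.14, 0.001, 1.502]
ft_force: [-4.5, -4.7, 17.7]
opening: 0.005
grip_force: 8.3
```

Emit:
{"method": "carry_out", "body": {"series": [[0, 0, -0.0005, 0, 0], [0, 0, -0.0005, 0, 0], [0, 0, -0.0005, 0, 0], [0, 0, -0.0005, 0, 0], [0, 0, -0.0005, 0, 0]]}}

```text
t: 11.92
eef_pos: [578.5, -122.2, 270.6]
tcp_rot: [3.14, 0.001, 1.502]
ft_force: [-3.2, -3.9, 12.0]
opening: 0.005
grip_force: 6.4
```

```bash
python3 - <<'E'
from h import *
s,im,d=snap('wrist','w4.png');print(s['ft_force'],s['eef_pos'])
E
```

```text
[-3.20286437 -3.852992   12.00997374] [ 578.45270616 -122.17303885  270.61321474]
```

View pics/w4.png

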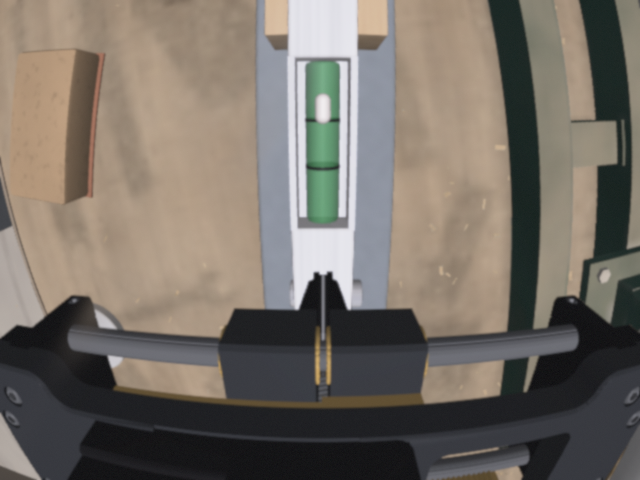

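Pressed, the lines are at rows 119 and 166 and the bubble's centre is at about row 108. That is 16 mm off, or 0.08 rad of tilt, and needs about 1.65 rad (95°) clockwise. Now to the knob.

```bash
python3 -c "
from h import *
rel(571.5,-221.3,340,86.1);rel(571.5,-221.3,294,86.1)"
```

```text
(571.5, -221.3, 340, 86.1) -> [-0.0994  0.     -0.0693] -0.04 t 11.975
(571.5, -221.3, 294, 86.1) -> [-0.0994 -0.0001 -0.0233] -0.04 t 11.975
```

Emit:
{"method": "carry_out", "body": {"series": [[0, 0, -0.02, 0, 0], [0, 0, -0.07, 0, 0.3], [-0.05, 0, -0.07, 0, 0.65], [-0.0995, 0, -0.07, 0, 0.65], [-0.0995, 0, -0.07, 0, 0.65], [-0.0995, 0, -0.05, 0, 0.65], [-0.0995, 0, -0.0245, 0, 0.65], [-0.0995, 0, -0.0245, 0, 0.65], [-0.0995, 0, -0.0245, 0, 0.65], [-0.0995, 0, -0.0245, 0, 0.3], [-0.0995, 0, -0.0245, 0, 0.3], [-0.0995, 0, -0.0245, 0, 0.3], [-0.0995, 0, -0.0245, 0, 0.3]]}}

```text
t: 13.6
eef_pos: [572.7, -221.0, 295.1]
tcp_rot: [3.136, 0.001, 1.502]
ft_force: [12.2, 2.5, -3.5]
opening: 0.48
grip_force: 30.0
```

Emit:
{"method": "carry_out", "body": {"series": [[0, 0.001, 0, 0, 0.3], [0, 0.001, 0, 9, 0.3], [0, 0.001, 0, 18, 0.3], [0, 0.001, 0, 27, 0.3], [0, 0.001, 0, 36, 0.3], [0, 0.001, 0, 45, 0.3], [0, 0.001, 0, 54, 0.3], [0, 0.001, 0, 63, 0.3], [0, 0.001, 0, 72, 0.3], [0, 0.001, 0, 81, 0.3], [0, 0.001, 0, 90, 0.3], [0, 0.001, 0, 95, 0.3], [0, 0.001, 0, 95, 0.3], [0, 0.001, 0, 95, 0.3]]}}

```text
t: 15.35
eef_pos: [573.0, -220.8, 295.1]
tcp_rot: [-3.141, -0.003, -0.157]
ft_force: [4.4, 3.4, 1.6]
opening: 0.476
grip_force: 30.0
```

Emit:
{"method": "carry_out", "body": {"series": [[0, 0, 0, 0, 0.65], [0, 0, 0, 0, 0.65], [0, 0, 0, 0, 0.65], [0, 0, -0.04, 0, 0.65], [0, 0, -0.06, -10, 0.5], [-0.003, -0.03, -0.06, -20, 0.2], [-0.006, -0.06, -0.06, -30, 0], [-0.0097, -0.099, -0.06, -40, 0], [-0.0097, -0.099, -0.06, -50, 0], [-0.0097, -0.099, -0.06, -60, 0], [-0.0097, -0.099, -0.05, -70, 0], [-0.0097, -0.099, -0.04, -80, 0], [-0.0097, -0.099, -0.02, -90, 0], [-0.0097, -0.099, 0.0, -95, 0], [-0.0097, -0.099, 0.002, -95, 0], [-0.0097, -0.099, 0.002, -95, 0], [-0.0097, -0.099, 0.002, -95, 0]]}}

```text
t: 17.48
eef_pos: [578.4, -121.9, 293.1]
tcp_rot: [3.14, 0.0, 1.501]
ft_force: [-0.1, 0.6, 0.7]
opening: 0.002
grip_force: 0.0
```

Emit:
{"method": "carry_out", "body": {"series": [[0, 0, 0.003, 0, 0], [0, 0, 0.006, 0, 0], [0, 0, 0.008, 0, 0], [0, 0, 0.009, 0, 0], [0, 0, 0.01, 0, 0], [0, 0, 0.01, 0, 0]]}}

```text
t: 18.23
eef_pos: [578.3, -121.9, 282.3]
tcp_rot: [3.141, 0.0, 1.502]
ft_force: [-0.7, -1.7, 2.8]
opening: 0.008
grip_force: 1.1
```

Emit:
{"method": "carry_out", "body": {"series": [[0, 0, 0.001, 0, 0], [0, 0, 0.0015, 0, 0], [0, 0, 0.002, 0, 0], [0, 0, 0.002, 0, 0]]}}

```text
t: 18.73
eef_pos: [578.4, -121.9, 281.2]
tcp_rot: [3.14, 0.0, 1.502]
ft_force: [-1.0, -1.1, 12.3]
opening: 0.003
grip_force: 5.9
```

Emit:
{"method": "carry_out", "body": {"series": [[0, 0, 0, 0, 0], [0, 0, 0, 0, 0], [0, 0, 0, 0, 0], [0, 0, 0, 0, 0], [0, 0, 0, 0, 0], [0, 0, 0, 0, 0], [0, 0, 0, 0, 0], [0, 0, 0, 0, 0]]}}

```text
t: 19.73
eef_pos: [578.4, -121.9, 281.2]
tcp_rot: [3.14, 0.0, 1.502]
ft_force: [-2.7, -1.5, 11.9]
opening: 0.004
grip_force: 5.9
```

```bash
python3 - <<'E'
from h import *
s,im,d=snap('wrist');print(s['ft_force'],s['eef_pos'])
cv2.imwrite('pics/w5.png',cv2.resize(im[50:240,250:400,::-1],None,fx=3,fy=3))
E
```

```text
[-2.6624852  -1.49147134 11.89126223] [ 578.35995686 -121.88804521  281.22054007]
```

View pics/w5.png

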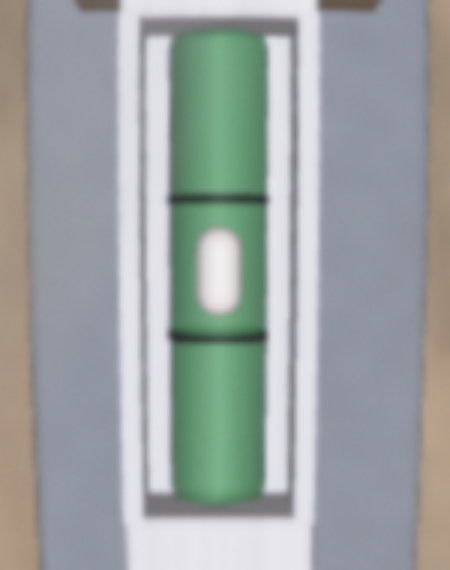

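The lines are at crop rows 199 and 337 (middle 268) and the bubble's centre is at 271, so it is within 1 mm of centre under a 12 N press. Handing in.

```bash
python3 -c "
from h import *
print(env.job_done())"
```

```text
the job is handed in; nothing more can be done
None
```

I handed the job in with the level laid across the pine block and foot and pressed down at about 12 N; the bubble stood within about 1 mm of centre at roughly 20 s, and the judge's verdict was not reported back.

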